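# Scan a new test-kit carton square in the corner and restock its lane first-in-first-out

## Task

First pull the old carton in the narrow lane forward along the lane, without lifting it out, until it stands against the front stop (the lane's end nearest the robot). Then slide the new carton over the desk, not lifting it on the way, into the reader's corner until it is squared up against both fences, its long side along the long fence, and let it stand there for a moment to be read; after that pick it up, carry it directly across to the narrow lane and set it down flat right behind the old carton, closed up against it. Leave everything else on the desk where it is.

Things in the scene. Friction and masses are not known exactly. Their poses are not given: they have to be found in the camera images.
- new_box: The new carton, lying flat on the open desk to the robot's left of the reader's corner: plain white carton, 84 (own x) x 50 (y) x 44 (z) mm, 0.08 to 0.17 kg; origin at the centre of its underside. It is grasped across its 50 mm width (84 mm is too long for the gripper). At the start its x axis is within about 0.75 rad of the corner guide's x axis.
- old_box: The old carton, lying in the narrow lane some 35 to 75 mm behind the front stop: plain white carton, 84 (own x) x 50 (y) x 44 (z) mm, 0.08 to 0.17 kg; origin at the centre of its underside. Its x axis lies along the lane.
- corner_guide: The reader's corner, fixed: two aluminium fences 16 mm high, 8 mm thick, at right angles; origin at the inside corner on the desk. Long fence: 210 mm from the corner along -x (towards the robot), inner face the plane y = 0 facing +y. Short fence: 75 mm from the corner along +y, inner face the plane x = 0 facing -x. Other sides open; the floor is the desk.
- squared (a point): Where the underside's centre of the squared-up carton lies, on the desk at x = -42 mm, y = +25 mm of the reader's corner; same axes as the corner (the carton's x parallel to its x).
- reader (a point): Top centre of the grey code reader that stands behind the short fence: 50 (x) x 70 (y) x 55 mm high, axes as the corner's.
- kit_lane: The narrow lane, fixed: an open-topped grey channel 260 mm long (own x), -x is the front, nearest the robot; origin at the centre of its underside, on the desk. Floor 4 mm thick (cartons stand at z = 4 mm), inside width 58 mm, side walls 4 mm thick reaching 16 mm above the desk; back end open.
- lane_stop (a point): Middle of the inner face of the narrow lane's front stop, at floor level (x = -125 mm of the lane); stop 20 mm high, 5 mm thick, axes as the lane's. Old carton against it: its centre 42 mm behind (+x); new carton close behind that: centre 126 mm behind the stop.
- wide_lane: The wide lane, fixed, of the same make and length with 80 mm inside width; not used. It stands beside the narrow lane, on either side of it, about 180 mm apart. Origin at the centre of its underside.
- wide_box: Bystander: wider, flatter white carton 100 x 70 x 30 mm in the wide lane; origin at the centre of its underside.
- mug: Bystander: white mug, 76 mm across, 80 mm high, handle towards own +y (about 30 mm out); origin at the centre of its underside.
- mouse: Bystander: black computer mouse 108 x 60 x 34 mm, origin at the centre of its underside.
- stapler: Bystander: stapler 130 x 36 x 45 mm, long along own x, origin at the centre of its underside.
- tape_roll: Bystander: roll of tape lying flat, 84 mm across, 24 mm high, origin at the centre of its underside.
- sanitizer: Bystander: white bottle 54 mm across, 140 mm high, origin at the centre of its underside.
- calculator: Bystander: calculator 140 x 80 x 16 mm, origin at the centre of its underside.
There are look-alikes about, which are no part of the job. What is shaped like the old_box but red is not meant. What is shaped like the new_box but turquoise is not meant.

How it is judged:
On the way, in this order (a step that is already met when the one before it is completed fails the run):
1. the old carton has been pulled forward to within 6 mm of the lane's front stop, still in the lane (x of old_box in the frame of kit_lane below -0.077 m and z of old_box in the frame of kit_lane below 0.008 m and angle between the x axis of old_box and the x axis of kit_lane, either way round below 0.1 rad), for 0.2 s.
2. the new carton stands squared up in the reader's corner: within 3.5 mm of both fences and 0.04 rad of parallel, flat on the desk, for 0.3 s (all of step 1 and x of new_box in the frame of corner_guide between -0.0455 and -0.038 m and y of new_box in the frame of corner_guide between 0.021 and 0.0285 m and angle between the x axis of new_box and the x axis of corner_guide, either way round below 0.04 rad and height (world z) of new_box below 0.004 m and angle between new_box's own z axis and vertical below 0.05 rad), for 0.3 s.
At the end, for the whole second after the job is handed in: The old carton stands within 6 mm of the front stop and the new carton stands flat on the lane's floor behind it, at most 12 mm behind its closed-up place (x = +1 mm of the lane), inside the walls and within 0.1 rad of the lane's direction; both at rest (all of step 1 and x of new_box in the frame of kit_lane between -0.003 and 0.013 m and y of new_box in the frame of kit_lane between -0.007 and 0.007 m and z of new_box in the frame of kit_lane below 0.008 m and angle between new_box's own z axis and vertical below 0.06 rad and angle between the x axis of new_box and the x axis of kit_lane, either way round below 0.1 rad and linear speed of each of new_box, old_box below 0.01 m/s); the robot touches nothing.
It fails at once if the old carton is lifted more than 20 mm in its lane (z of old_box in the frame of kit_lane above 0.024 m).
It fails at once if the new carton is lifted more than 15 mm off the desk on the open side of the corner (more than 70 mm from the long fence's plane, on the side where it started) (y of new_box in the frame of corner_guide above 0.07 m and height (world z) of new_box above 0.015 m).
It fails at once if a bystander (mug, mouse, stapler, tape roll, bottle, calculator or wide carton) is moved more than 25 mm (distance of any of mug, mouse, stapler, tape_roll, sanitizer, calculator, wide_box from where it was at the start of the episode above 0.025 m).
It also fails if it takes over 72 s, if anything falls off the work surface, if the arm or the gripper's body presses on something with over 40 N, if the wrist force passes 120 N, or if a joint passes its speed limit or range.

## Robot

A 6-joint arm with a two-finger parallel gripper is mounted at the origin on the work surface. World frame = base frame: x ahead of the robot, y to its left, z up, the work surface at z = 0. Lengths are in m, angles in rad, forces in N, time in s.
With the tool pointing down it reaches from about 0.4 to 0.825 m from the base axis. Payload 7 kg.
Tool frame: the origin (TCP) lies between the finger pads; the fingertips stand 22 mm ahead of it and the grasp point (between the pads) lies 3 mm ahead of it; z points along the fingers, y is the direction in which the jaws open and shut (so a half turn about z gives the same grasp; the last joint's range is limited). The gripper opens to 88 mm and grips with 3 to 60 N. Pads are 19 mm wide; open, the fingers measure 130 mm over their backs; the gripper's body (78 mm by 193 mm) begins 47 mm behind the grasp point.
Start: joints at [-1.038, 0.359, 0.012, 0, -1.224, -0.288], TCP at [0.164, -0.655, 0.249] pointing down, gripper open.
Joint ranges: [-3.07, 3.07], [-1.43, 2.12], [-1.02, 1.25], [-3.03, 1.67], [-3.05, -0], [-3.03, 3.03]. Speed limits (rad/s): [2.39, 2.39, 3.01, 3.14, 3.14, 3.14].

## Interface

Orientations are given as [roll, pitch, yaw] about the fixed x, y, z axes, in that order (R = Rz(yaw) Ry(pitch) Rx(roll)).
In Python, from station import * gives the robot as it stands. The module is installed in compiled form; this text tells all that it offers.
- The arm moves only by the tool move_arm, never from a script. Its argument "rows" is a list of rows, each an object with "delta_rot": the turn, a rotation vector about the world's x, y, z in degrees, a list of three; "delta_pos": the shift along the world's x, y, z in cm, a list of three; "hand": the finger opening in cm, from 0 to 8.76. A call has exactly 10 rows; each row shifts and turns the commanded pose from where the row before left it; what a row does not reach is not made up. A row lasts 1/10 s, in which the tool goes at most 50 mm and 8.59 degrees, less where a joint would pass 70% of its speed; a pose out of reach is approached as far as the arm can. A call is refused whole if a number of a shift passes 5 or a number of a turn 8.59, either way. A call with a gripper value outside its range is refused whole. The fingers move at their own pace and stop on an object; "force" is the grip in N (left out, the last holds). Time passes only in rows, so rows that do not move let the fingers close, or fill a call up. It gives the time, the measured TCP pose, the force and the opening at its end, in the units of the state.
- get_state(): the state, without advancing time (a new reading comes with each control period).
- grab_frame(name): name is "side" or "top"; returns the picture (384x512x3 uint8, blue, green, red); there is no depth.
- camera_info(name): a dict with "camera_matrix" (3x3 intrinsics, pixels), "world_from_camera" (4x4, takes a point from camera to world coordinates). Camera axes: x right, y down, z forward; pixel columns grow to the right and rows downward; lengths in m; the calibration is good to about 2 mm. A picture is of the moment at which its call begins. camera_info takes no time and is no camera call.
- job_done(): hands the job in, once; it reports no verdict.
The state is a dict: "t": time; "q": joint angles; "qd": joint speeds; "joint_efforts": joint torques, N m; "eef_pos": TCP position; "ee_rot": TCP orientation; "force": force on the tool from outside, world axes, zero at the start; "moment": the same for the moment, N m; "width": finger opening in m.
Only numpy, scipy, OpenCV 4.12 (cv2) and the standard library are available. Lean on these libraries where they do the work, as an engineer would, in place of code of your own. Each camera call takes 0.05 s, during which the arm holds its last target.

## Working session

There is one attempt and no reset: what is moved stays moved. The work goes in short steps, Python scripts to look and compute and a tool call to move; the robot and the scene stay as the last step left them, time stands still between calls to the robot, and variables do not carry over. Pictures are saved under pics/ and viewed, and the job is handed in when it is done.

Besides the shell and the picture viewer there is one more tool, called as a command line: name --argument value ..., lists and objects as JSON in quotes. move_arm: Moves the arm, as the interface text tells. Its arguments: {"type":"object","properties":{"rows":{"type":"array"},"force":{"type":"number"}},"required":["rows"]}

```bash
mkdir -p pics
python3 - <<'E'
from station import *
import cv2
for n in("side","top"):
    im=grab_frame(n);cv2.imwrite(f"pics/{n}0.png",im)
    c=camera_info(n);print(n,c["camera_matrix"],c["world_from_camera"])
print(get_state())
E
```

```text
side [[422.83667892   0.         262.08569252]
 [  0.         422.83667892 197.8086074 ]
 [  0.           0.           1.        ]] [[-0.94886385 -0.19929183  0.24482679  0.20847025]
 [-0.3156301   0.58437091 -0.74758831  1.15913013]
 [ 0.00591859 -0.78663423 -0.61739093  1.00484626]
 [ 0.          0.          0.          1.        ]]
top [[446.95014103   0.         256.45681883]
 [  0.         446.95014103 191.47957824]
 [  0.           0.           1.        ]] [[ 0.02821372 -0.99322328  0.11274527  0.39078818]
 [-0.99956351 -0.0270439   0.0118921   0.01780691]
 [-0.00876244 -0.11303158 -0.99355276  1.76996283]
 [ 0.          0.          0.          1.        ]]
{'t': 0.1, 'q': array([-1.03787026e+00,  3.59325249e-01,  1.11559090e-02, -3.25465333e-04,
       -1.22408140e+00, -2.88085270e-01]), 'qd': array([ 7.69771442e-04, -8.24410222e-05,  2.84205882e-03,  1.98832649e-03,
        3.25041751e-05, -2.00644402e-03]), 'joint_efforts': array([-3.71267713e-03, -5.84160876e+01,  2.93748611e+01,  7.01564535e+00,
        1.01643149e-02, -7.41978715e-05]), 'eef_pos': array([ 0.16349863, -0.65448779,  0.2477092 ]), 'ee_rot': array([ 3.14011124e+00, -1.19899855e-04, -2.89686258e+00]), 'force': array([-0.91113459, -0.17374428, -0.05260561]), 'moment': array([ 0.01818745,  0.04887538, -0.01427943]), 'width': 0.08740387396603888}
```

View pics/side0.png

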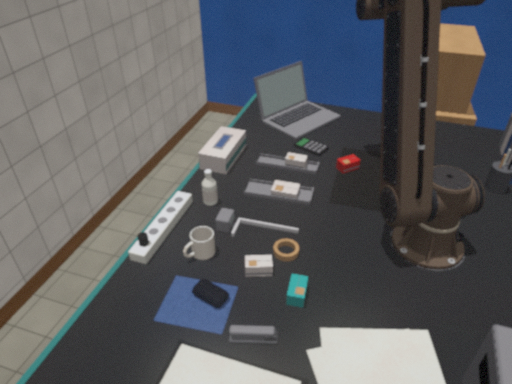

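View pics/top0.png

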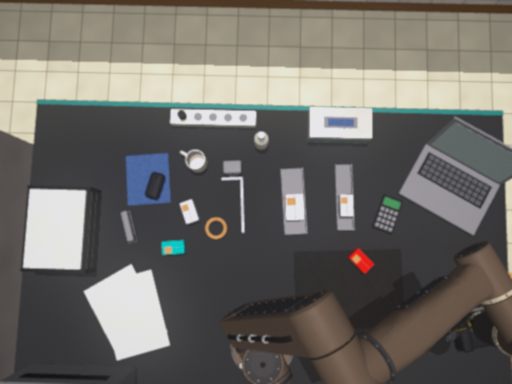

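The top view shows a white carton at (189,211), left of the corner fences at (241,180). The narrow lane is at (345,197) with a carton at (346,206), and the wide lane is at (293,201). Possible confusions:
- **new_box:** white (189,211) or turquoise (173,247). I choose the white one.
- **old_box:** lane carton (346,206), the wide flat one (294,207) or red (361,260). I choose (346,206).

Next I'll check close crops.

Run:
```python
import cv2,numpy as np
t=cv2.imread("pics/top0.png");s=cv2.imread("pics/side0.png")
a=cv2.resize(t[160:245,165:265],None,fx=4,fy=4,interpolation=cv2.INTER_CUBIC)
b=cv2.resize(t[160:245,275:375],None,fx=4,fy=4,interpolation=cv2.INTER_CUBIC)
cv2.imwrite("pics/crop_top.png",np.hstack([a,b]))
a=cv2.resize(s[140:210,230:330],None,fx=4,fy=4,interpolation=cv2.INTER_CUBIC)
b=cv2.resize(s[210:280,220:320],None,fx=4,fy=4,interpolation=cv2.INTER_CUBIC)
cv2.imwrite("pics/crop_side.png",np.hstack([a,b]))
```

```text
(no output)
```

View pics/crop_top.png

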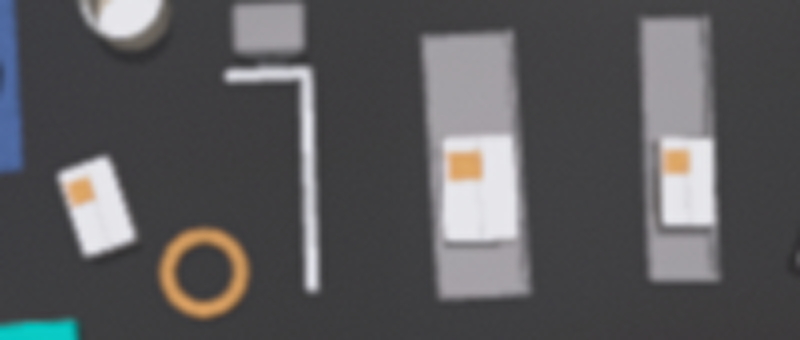

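View pics/crop_side.png

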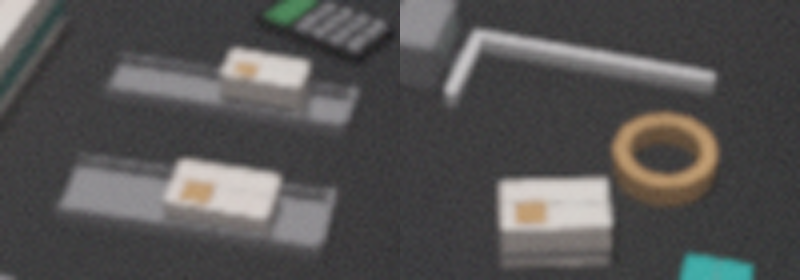

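```bash
cat > h.py <<'E'
import cv2,numpy as np
from station import *
def ray(n,uv,z):
    c=camera_info(n);K=np.array(c["camera_matrix"]);T=np.array(c["world_from_camera"])
    uv=np.atleast_2d(uv).astype(float)
    d=np.c_[uv,np.ones(len(uv))]@np.linalg.inv(K).T@T[:3,:3].T
    o=T[:3,3];s=(z-o[2])/d[:,2]
    return (o+d*s[:,None])[:,:2]
def pix(n,P):
    c=camera_info(n);K=np.array(c["camera_matrix"]);T=np.array(c["world_from_camera"])
    P=np.atleast_2d(P);p=(P-T[:3,3])@T[:3,:3]@K.T
    return p[:,:2]/p[:,2:]
def rect(n,im,box,lo,hi,z,f=6,open_=True):
    "box x0,y0,x1,y1 ; mask by gray between lo,hi; largest contour; returns world rect"
    x0,y0,x1,y1=box
    c=cv2.resize(im[y0:y1,x0:x1],None,fx=f,fy=f,interpolation=cv2.INTER_CUBIC)
    g=c[:,:,2]  # red channel: sticker counts as bright
    m=((g>lo)&(g<hi)).astype(np.uint8)*255
    if open_: m=cv2.morphologyEx(m,cv2.MORPH_OPEN,np.ones((5,5)))
    cs,_=cv2.findContours(m,cv2.RETR_EXTERNAL,cv2.CHAIN_APPROX_NONE)
    k=max(cs,key=cv2.contourArea)[:,0,:].astype(float)
    uv=(k+.5)/f-.5+[x0,y0]
    W=ray(n,uv,z)
    r=cv2.minAreaRect((W*1000).astype(np.float32))
    (cx,cy),(w,h),a=r
    if w<h: w,h,a=h,w,a+90
    a=(a+90)%180-90
    M=cv2.moments((W*1e5).astype(np.float32).reshape(-1,1,2))
    return dict(c=np.round([cx,cy],1),L=round(w,1),W=round(h,1),yaw=round(a,1),cm=np.round([M['m10']/M['m00']/100,M['m01']/M['m00']/100],1))
E
python3 - <<'E'
from h import *
t=cv2.imread("pics/top0.png");s=cv2.imread("pics/side0.png")
for lo in(110,135,160): 
    print('top new',lo,rect('top',t,(175,192,205,230),lo,256,.044))
    print('top old',rect('top',t,(336,188,358,222),lo+30,256,.048))
    print('top wide',rect('top',t,(280,188,308,228),lo+30,256,.034))
for lo in(90,105,120):
    print('top fence',rect('top',t,(219,172,252,236),lo,256,.016,open_=False))
    print('top lane',rect('top',t,(332,158,360,235),lo-25,256,.008))
    print('top widelane',rect('top',t,(275,160,312,240),lo-25,256,.008))
for lo in(160,180,195):
    print('side new',rect('side',s,(240,248,276,282),lo,256,.044))
    print('side old',rect('side',s,(282,148,312,168),lo,256,.048))
print(s[150:168,285:309,2])
E
```

```text
top new 110 {'c': array([503.2, 298.5]), 'L': 91.3, 'W': 57.1, 'yaw': 21.0, 'cm': array([503.1, 298.6])}
top old {'c': array([ 555.2, -304.2]), 'L': 111.7, 'W': 63.8, 'yaw': 2.1, 'cm': array([ 556. , -306.7])}
top wide {'c': array([ 529.5, -108.2]), 'L': 159.5, 'W': 84.7, 'yaw': 4.4, 'cm': array([ 529.7, -108.1])}
top new 135 {'c': array([503.2, 298.6]), 'L': 88.9, 'W': 54.7, 'yaw': 20.8, 'cm': array([503.1, 298.6])}
top old {'c': array([ 546.2, -309.1]), 'L': 89.0, 'W': 52.0, 'yaw': 1.6, 'cm': array([ 545.4, -309.3])}
top wide {'c': array([ 535.6, -109.9]), 'L': 108.9, 'W': 76.2, 'yaw': 2.1, 'cm': array([ 534.8, -110.2])}
top new 160 {'c': array([503.2, 298.6]), 'L': 86.3, 'W': 52.1, 'yaw': 21.0, 'cm': array([503.1, 298.6])}
top old {'c': array([ 544.9, -309.7]), 'L': 83.9, 'W': 48.3, 'yaw': 1.6, 'cm': array([ 544.3, -309.7])}
top wide {'c': array([ 533.8, -110.6]), 'L': 102.1, 'W': 71.5, 'yaw': 1.6, 'cm': array([ 533.1, -110.5])}
top fence {'c': array([549.3, 100.1]), 'L': 240.2, 'W': 87.5, 'yaw': 23.0, 'cm': array([564. , 107.8])}
top lane {'c': array([ 590.9, -314.2]), 'L': 293.5
[... 2549 characters left out ...]
24 121 122 125 120 123 128 129 133 137 139 146 152 164 172 174 174
  178 172 145 106  86  83]
 [125 121 122 122 121 123 122 123 123 123 124 123 125 129 131 131 130 136
  143 136 118 102  90  85]
 [119 116 115 119 119 120 120 121 120 119 122 122 119 123 123 122 118 120
  122 117 109 101  92  89]
 [113 102 100 100 103 107 109 113 115 118 120 120 121 121 123 119 120 121
  121 115 106  99 104 113]
 [111 102  94  94  91  99  99  99 103 102 105 107 112 117 121 118 117 117
  117 112 107 103 117 132]
 [ 98  97  94  97 100 100 100  99  97  98  96  98 100  99 105 103 107 110
  114 109 106 106 121 136]
 [ 84  82  87  86  94  92  93  96  94  94 101 102 101 102  93  92  95  98
  104 110 105 106 121 139]]
```

Run:
```python
from h import *
t=cv2.imread("pics/top0.png").astype(float)[:,:,2];s=cv2.imread("pics/side0.png").astype(float)[:,:,2]
def line(n,pts,z):
    W=ray(n,pts,z)*1000
    vx,vy,x,y=cv2.fitLine(W.astype(np.float32),cv2.DIST_HUBER,0,.01,.01).ravel()
    if abs(vx)>abs(vy): a=np.degrees(np.arctan(vy/vx))
    else: a=np.degrees(np.arctan(-vx/vy))
    r=(W-[x,y])@[-vy,vx]
    print(n,'pt',round(x,1),round(y,1),'ang',round(a,2),'rms',round(float(np.sqrt((r**2).mean())),2)); return np.array([x,y]),np.array([vx,vy])
def cent(v):
    w=np.clip(v-v.min()-25,0,None); return (w*np.arange(len(v))).sum()/w.sum()
L=line('top',[(234+cent(t[r,234:250]),r) for r in range(186,230)],.016)
S=line('top',[(c,174+cent(t[174:186,c])) for c in range(223,237)],.016)
for nm,A,B in(('top',L,S),):
    k=np.linalg.solve(np.c_[A[1],-B[1]],B[0]-A[0]);print('corner centrelines',A[0]+k[0]*A[1])
# ends
for r in range(174,190): print(r,t[r,218:250].astype(int))
for r in range(226,238): print(r,t[r,236:250].astype(int))
# side long fence
L2=line('side',[(c,214+cent(s[214:240,c])) for c in range(246,294)],.016)
print(s[216:240:1,262].astype(int))
```

```text
top pt 514.4 93.6 ang 3.54 rms 0.24
top pt 640.2 147.2 ang 4.24 rms 0.35
corner centrelines [643.54565 101.57073]
174 [63 63 62 63 63 60 60 64 68 72 74 77 78 76 73 73 75 77 74 70 65 59 53 54
 59 62 62 61 63 62 62 62]
175 [62 63 63 61 63 61 57 54 55 56 61 73 82 80 78 78 78 76 72 64 63 64 63 64
 64 63 61 62 61 63 63 63]
176 [ 62  63  63  68  80  86  86  82  81  82  88 105 121 123 120 120 119 118
 115 111 118 123 123 116  98  74  63  61  62  62  62  62]
177 [ 63  63  71 105 139 154 156 153 152 152 156 166 178 181 181 181 182 181
 177 176 184 189 190 178 142  93  66  62  62  63  62  62]
178 [ 62  64  87 142 193 208 208 206 206 206 207 208 209 208 209 209 208 208
 207 205 206 208 213 208 165 103  67  61  62  61  62  62]
179 [ 62  64  86 140 187 197 194 193 192 192 192 188 180 175 175 175 174 174
 174 170 163 167 190 207 174 109  66  61  63  62  61  62]
180 [ 61  62  73 101 130 134 130 128 127 126 127 122 115 109 109 108 108 108
 107 104  96 110 162 202 181 117  68  60  61  62  62  62]
181 [ 62  63  62  66  74  75  72  71  71  71  71  70  68  65  66  65  65  64
  63  63  63  91 155 202 185
[... 1220 characters left out ...]
  61  61  61]
228 [ 61  60  60  60  81 151 214 212 146  77  59  61  61  62]
229 [ 61  60  61  60  81 150 215 212 145  76  60  61  61  61]
230 [ 60  60  60  61  80 149 212 212 146  80  61  60  61  62]
231 [ 61  62  61  61  78 139 196 196 141  81  61  62  62  61]
232 [ 60  61  60  61  69 107 149 151 114  75  62  61  60  60]
233 [62 61 61 60 61 74 92 94 80 66 62 61 60 61]
234 [62 61 60 61 61 61 64 63 63 60 61 60 62 61]
235 [62 62 62 61 61 60 61 60 61 60 61 61 61 62]
236 [61 61 61 62 60 62 60 61 61 62 60 61 61 60]
237 [61 61 61 62 62 61 61 61 60 61 61 60 61 61]
side pt 549.3 99.2 ang -0.14 rms 4.37
[ 61  58  62  62  77 133 177 168 136 114  97  82  66  63  67  65  59  64
  63  62  62  66  63  64]
```

move_arm --rows '[{"delta_pos": [2.5, 2.2, 0], "delta_rot": [0, 0, -1.2], "hand": 8.7}, {"delta_pos": [2.5, 2.2, 0], "delta_rot": [0, 0, -1.2], "hand": 8.7}, {"delta_pos": [2.5, 2.2, 0], "delta_rot": [0, 0, -1.2], "hand": 8.7}, {"delta_pos": [2.5, 2.2, 0], "delta_rot": [0, 0, -1.2], "hand": 8.7}, {"delta_pos": [2.5, 2.2, 0], "delta_rot": [0, 0, -1.2], "hand": 8.7}, {"delta_pos": [2.5, 2.2, 0], "delta_rot": [0, 0, -1.2], "hand": 8.7}, {"delta_pos": [2.5, 2.2, 0], "delta_rot": [0, 0, -1.2], "hand": 8.7}, {"delta_pos": [2.5, 2.2, 0], "delta_rot": [0, 0, -1.2], "hand": 8.7}, {"delta_pos": [2.5, 2.2, 0], "delta_rot": [0, 0, -1.2], "hand": 8.7}, {"delta_pos": [2.5, 2.2, 0], "delta_rot": [0, 0, -0.8], "hand": 8.7}]' --force 10

```text
t: 1.1
eef_pos: [0.4143, -0.4337, 0.2483]
ee_rot: [3.141, -0.0, -3.1]
force: [0.2, -0.4, -0.4]
width: 0.0872
```

move_arm --rows '[{"delta_pos": [1.9, 1.8, -1], "delta_rot": [0, 0, 0], "hand": 8.7}, {"delta_pos": [1.9, 1.8, -1], "delta_rot": [0, 0, 0], "hand": 8.7}, {"delta_pos": [1.9, 1.8, -1], "delta_rot": [0, 0, 0], "hand": 8.7}, {"delta_pos": [1.9, 1.8, -1], "delta_rot": [0, 0, 0], "hand": 8.7}, {"delta_pos": [1.9, 1.8, -1.4], "delta_rot": [0, 0, 0], "hand": 8.7}, {"delta_pos": [1.9, 1.8, -1.4], "delta_rot": [0, 0, 0], "hand": 8.7}, {"delta_pos": [1.5, 1.5, -1.4], "delta_rot": [0, 0, 0], "hand": 8.7}, {"delta_pos": [0, 0, -2], "delta_rot": [0, 0, 0], "hand": 8.7}, {"delta_pos": [0, 0, -2], "delta_rot": [0, 0, 0], "hand": 8.7}, {"delta_pos": [0, 0, 0], "delta_rot": [0, 0, 0], "hand": 8.7}]'

```text
t: 2.1
eef_pos: [0.5407, -0.3109, 0.1233]
ee_rot: [3.139, -0.005, -3.099]
force: [-1.1, -0.1, 0.8]
width: 0.0873
```

Run:
```python
from h import *
s=get_state();print(s['eef_pos'],s['ee_rot'],s['force'])
im=grab_frame('side');cv2.imwrite('pics/s1.png',cv2.resize(im[100:220,230:400],None,fx=4,fy=4,interpolation=cv2.INTER_CUBIC))
```

```text
[ 0.54070737 -0.31087829  0.12331593] [ 3.13935913 -0.00542471 -3.09936884] [-1.08716113 -0.1249071   0.76742506]
```

View pics/s1.png

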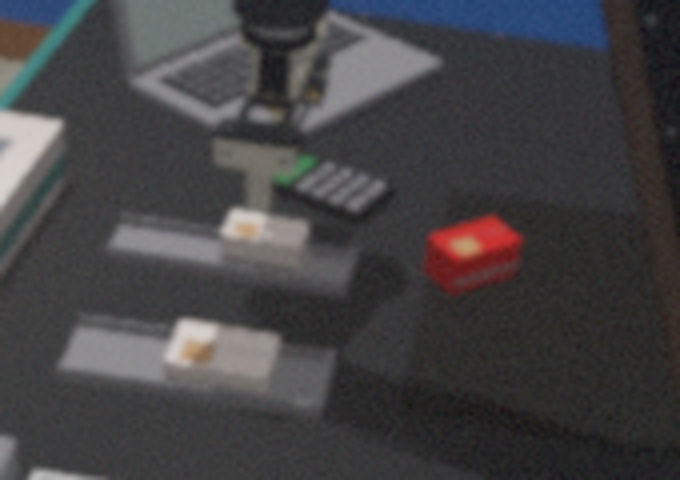

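The crop shows the gripper at crop (258,170), straddling the old carton at (265,235), with the red decoy clear at (475,255). I'll descend and grip.

move_arm --rows '[{"delta_pos": [0, 0, -2], "delta_rot": [0, 0, 0], "hand": 8.7}, {"delta_pos": [0.1, 0, -2], "delta_rot": [0, 0, 0], "hand": 8.7}, {"delta_pos": [0, 0, -2], "delta_rot": [0, 0, 0], "hand": 8.7}, {"delta_pos": [0, 0, -1], "delta_rot": [0, 0, 0], "hand": 8.7}, {"delta_pos": [0, 0, -1], "delta_rot": [0, 0, 0], "hand": 8.7}, {"delta_pos": [0, 0, 0], "delta_rot": [0, 0, 0], "hand": 8.7}, {"delta_pos": [0, 0, 0], "delta_rot": [0, 0, 0], "hand": 4.5}, {"delta_pos": [0, 0, 0], "delta_rot": [0, 0, 0], "hand": 4.5}, {"delta_pos": [0, 0, 0], "delta_rot": [0, 0, 0], "hand": 4.5}, {"delta_pos": [0, 0, 0], "delta_rot": [0, 0, 0], "hand": 4.5}]' --force 6

```text
t: 3.15
eef_pos: [0.5439, -0.3119, 0.0471]
ee_rot: [-3.141, 0.001, -3.099]
force: [-0.2, 0.9, 0.8]
width: 0.0605
```

move_arm --rows '[{"delta_pos": [0, 0, -0.3], "delta_rot": [0, 0, 0], "hand": 4.5}, {"delta_pos": [0, 0, 0], "delta_rot": [0, 0, 0], "hand": 4.5}, {"delta_pos": [0, 0, 0], "delta_rot": [0, 0, 0], "hand": 4.5}, {"delta_pos": [0, 0, 0], "delta_rot": [0, 0, 0], "hand": 4.5}, {"delta_pos": [-0.5, -0.02, 0], "delta_rot": [0, 0, 0], "hand": 4.5}, {"delta_pos": [-0.5, -0.02, 0], "delta_rot": [0, 0, 0], "hand": 4.5}, {"delta_pos": [-0.5, -0.02, 0], "delta_rot": [0, 0, 0], "hand": 4.5}, {"delta_pos": [-0.5, -0.02, 0], "delta_rot": [0, 0, 0], "hand": 4.5}, {"delta_pos": [-0.5, -0.02, 0], "delta_rot": [0, 0, 0], "hand": 4.5}, {"delta_pos": [-0.5, -0.02, 0], "delta_rot": [0, 0, 0], "hand": 4.5}]'

```text
t: 4.15
eef_pos: [0.5129, -0.3131, 0.0435]
ee_rot: [3.142, -0.0, -3.099]
force: [-0.6, 1.0, -1.1]
width: 0.0499
```

move_arm --rows '[{"delta_pos": [-0.3, -0.01, 0], "delta_rot": [0, 0, 0], "hand": 4.5}, {"delta_pos": [-0.3, -0.01, 0], "delta_rot": [0, 0, 0], "hand": 4.5}, {"delta_pos": [-0.2, -0.01, 0], "delta_rot": [0, 0, 0], "hand": 4.5}, {"delta_pos": [-0.2, -0.01, 0], "delta_rot": [0, 0, 0], "hand": 4.5}, {"delta_pos": [-0.2, -0.01, 0], "delta_rot": [0, 0, 0], "hand": 4.5}, {"delta_pos": [-0.1, 0, 0], "delta_rot": [0, 0, 0], "hand": 4.5}, {"delta_pos": [-0.1, 0, 0], "delta_rot": [0, 0, 0], "hand": 4.5}, {"delta_pos": [-0.1, 0, 0], "delta_rot": [0, 0, 0], "hand": 4.5}, {"delta_pos": [-0.1, 0, 0], "delta_rot": [0, 0, 0], "hand": 4.5}, {"delta_pos": [0, 0, 0], "delta_rot": [0, 0, 0], "hand": 4.5}]'

```text
t: 5.15
eef_pos: [0.4974, -0.3136, 0.0436]
ee_rot: [3.142, -0.0, -3.099]
force: [-0.9, 0.6, 0.2]
width: 0.0503
```

move_arm --rows '[{"delta_pos": [-0.1, 0, 0], "delta_rot": [0, 0, 0], "hand": 4.5}, {"delta_pos": [-0.1, 0, 0], "delta_rot": [0, 0, 0], "hand": 4.5}, {"delta_pos": [-0.1, 0, 0], "delta_rot": [0, 0, 0], "hand": 4.5}, {"delta_pos": [-0.1, 0, 0], "delta_rot": [0, 0, 0], "hand": 4.5}, {"delta_pos": [0, 0, 0], "delta_rot": [0, 0, 0], "hand": 4.5}, {"delta_pos": [0, 0, 0], "delta_rot": [0, 0, 0], "hand": 4.5}, {"delta_pos": [0, 0, 0], "delta_rot": [0, 0, 0], "hand": 4.5}, {"delta_pos": [0, 0, 0], "delta_rot": [0, 0, 0], "hand": 4.5}, {"delta_pos": [0, 0, 0], "delta_rot": [0, 0, 0], "hand": 4.5}, {"delta_pos": [0, 0, 0], "delta_rot": [0, 0, 0], "hand": 4.5}]'

```text
t: 6.15
eef_pos: [0.4957, -0.3136, 0.0444]
ee_rot: [-3.141, 0.004, -3.099]
force: [6.3, 3.3, -0.4]
width: 0.0498
```

Run:
```python
from h import *
s=get_state();print(s['eef_pos'],s['force'])
im=grab_frame('side');cv2.imwrite('pics/s2.png',cv2.resize(im[120:190,240:340],None,fx=6,fy=6,interpolation=cv2.INTER_CUBIC))
```

```text
[ 0.49573096 -0.31357272  0.04435301] [ 6.27996155  3.30798316 -0.35771246]
```

View pics/s2.png

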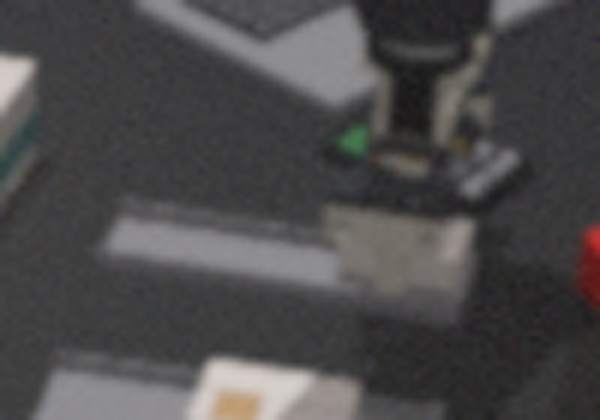

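The 6 N reaction and the crop, with the carton's end at the lane's front (470,270), show the old carton against the stop. I'll release it and lift away.

move_arm --rows '[{"delta_pos": [0, 0, 0], "delta_rot": [0, 0, 0], "hand": 8.7}, {"delta_pos": [0, 0, 0], "delta_rot": [0, 0, 0], "hand": 8.7}, {"delta_pos": [0, 0, 0], "delta_rot": [0, 0, 0], "hand": 8.7}, {"delta_pos": [0, 0, 0], "delta_rot": [0, 0, 0], "hand": 8.7}, {"delta_pos": [0, 0, 2], "delta_rot": [0, 0, 0], "hand": 8.7}, {"delta_pos": [0, 0, 3], "delta_rot": [0, 0, 0], "hand": 8.7}, {"delta_pos": [0, 0, 3], "delta_rot": [0, 0, 0], "hand": 8.7}, {"delta_pos": [0, 2, 3], "delta_rot": [0, 0, 2], "hand": 8.7}, {"delta_pos": [0, 3, 0], "delta_rot": [0, 0, 2], "hand": 8.7}, {"delta_pos": [0, 4, 0], "delta_rot": [0, 0, 2], "hand": 8.7}]'

```text
t: 7.2
eef_pos: [0.4938, -0.2236, 0.1546]
ee_rot: [-3.141, 0.002, -2.995]
force: [0.7, 0.3, -0.5]
width: 0.0872
```

move_arm --rows '[{"delta_pos": [0, 4, 0], "delta_rot": [0, 0, 2], "hand": 8.7}, {"delta_pos": [0, 4, 0], "delta_rot": [0, 0, 2], "hand": 8.7}, {"delta_pos": [0, 4, 0], "delta_rot": [0, 0, 2], "hand": 8.7}, {"delta_pos": [0, 4, 0], "delta_rot": [0, 0, 2], "hand": 8.7}, {"delta_pos": [0, 4, 0], "delta_rot": [0, 0, 2], "hand": 8.7}, {"delta_pos": [0, 4, 0], "delta_rot": [0, 0, 1], "hand": 8.7}, {"delta_pos": [0, 4, 0], "delta_rot": [0, 0, 1], "hand": 8.7}, {"delta_pos": [0, 4, 0], "delta_rot": [0, 0, 0], "hand": 8.7}, {"delta_pos": [0, 4, 0], "delta_rot": [0, 0, 0], "hand": 8.7}, {"delta_pos": [0, 4, 0], "delta_rot": [0, 0, 0], "hand": 8.7}]'

```text
t: 8.2
eef_pos: [0.4932, 0.1779, 0.1537]
ee_rot: [-3.142, 0.0, -2.785]
force: [-0.5, 0.3, 0.6]
width: 0.0867
```

Run:
```python
from h import *
s=get_state();print(s['eef_pos'],np.degrees(s['ee_rot']),s['force'],s['q'])
t=grab_frame('top');cv2.imwrite('pics/t3.png',t);cv2.imwrite('pics/t3c.png',cv2.resize(t[150:250,160:370],None,fx=3,fy=3,interpolation=cv2.INTER_CUBIC))
for lo in(165,190):print('top old',rect('top',t,(336,188,358,232),lo,256,.048))
```

```text
[0.49315587 0.17792191 0.15370017] [-1.79998446e+02  4.04468629e-03 -1.59569304e+02] [-0.5257519   0.25174682  0.59183167] [ 7.20822261e-01  1.96878200e-01 -4.49016169e-01  6.32237288e-05
 -9.24845657e-01 -1.93507373e+00]
top old {'c': array([ 498.6, -312.5]), 'L': 88.0, 'W': 51.8, 'yaw': 0.4, 'cm': array([ 497.9, -312. ])}
top old {'c': array([ 497.6, -312.1]), 'L': 82.7, 'W': 49.1, 'yaw': 1.4, 'cm': array([ 497.2, -312.1])}
```

View pics/t3c.png

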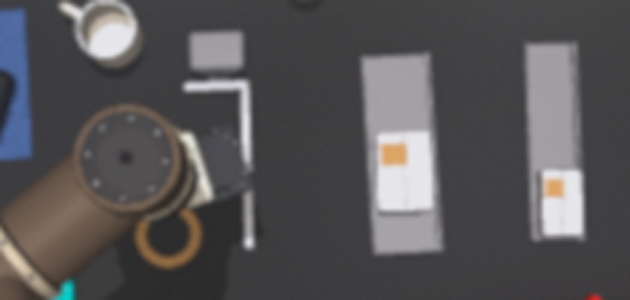

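The old carton moved 47 mm and now sits at the lane's front, at about (562,203) in the crop. Next I'll go to the new carton.

move_arm --rows '[{"delta_pos": [0.1, 2, 0], "delta_rot": [0, 0, 0], "hand": 8.7}, {"delta_pos": [0.1, 2.5, 0], "delta_rot": [0, 0, 0], "hand": 8.7}, {"delta_pos": [0.1, 2.5, 0], "delta_rot": [0, 0, 0], "hand": 8.7}, {"delta_pos": [0.2, 2.5, 0], "delta_rot": [0, 0, 0], "hand": 8.7}, {"delta_pos": [0.2, 2.5, -1], "delta_rot": [0, 0, 0], "hand": 8.7}, {"delta_pos": [0.2, 0.1, -2], "delta_rot": [0, 0, 0], "hand": 8.7}, {"delta_pos": [0, 0, -2], "delta_rot": [0, 0, 0], "hand": 8.7}, {"delta_pos": [0, 0, -2], "delta_rot": [0, 0, 0], "hand": 8.7}, {"delta_pos": [0, 0, 0], "delta_rot": [0, 0, 0], "hand": 8.7}, {"delta_pos": [0, 0, 0], "delta_rot": [0, 0, 0], "hand": 8.7}]'

```text
t: 9.25
eef_pos: [0.5028, 0.2975, 0.0836]
ee_rot: [-3.141, -0.001, -2.785]
force: [0.6, -0.2, 0.3]
width: 0.0869
```

Run:
```python
from h import *
s=get_state();print(s['eef_pos'],np.degrees(s['ee_rot']))
im=grab_frame('side');cv2.imwrite('pics/s4.png',cv2.resize(im[190:310,180:330],None,fx=4,fy=4,interpolation=cv2.INTER_CUBIC))
```

```text
[0.50277489 0.29751004 0.08362202] [-1.79959627e+02 -3.94357082e-02 -1.59576845e+02]
```

View pics/s4.png

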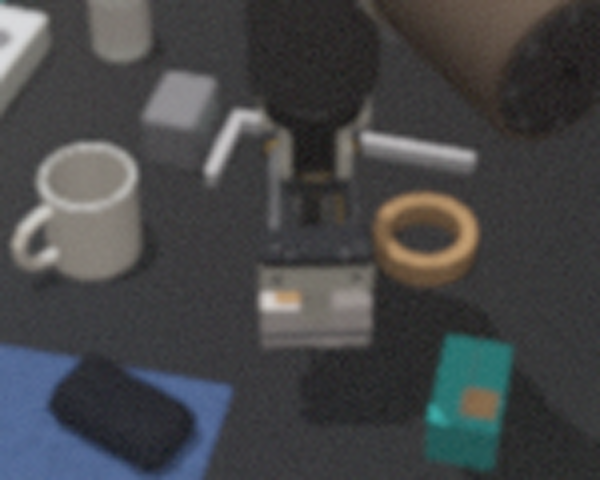

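The gripper hovers centred over the white carton at crop (315,300), and the finger backs are clear of the tape roll. Next I'll descend 4.1 cm and grip.

move_arm --rows '[{"delta_pos": [0, 0, -1.5], "delta_rot": [0, 0, 0], "hand": 8.7}, {"delta_pos": [0, 0, -1.5], "delta_rot": [0, 0, 0], "hand": 8.7}, {"delta_pos": [0, 0, -0.5], "delta_rot": [0, 0, 0], "hand": 8.7}, {"delta_pos": [0, 0, -0.5], "delta_rot": [0, 0, 0], "hand": 8.7}, {"delta_pos": [0, 0, 0], "delta_rot": [0, 0, 0], "hand": 4.5}, {"delta_pos": [0, 0, 0], "delta_rot": [0, 0, 0], "hand": 4.5}, {"delta_pos": [0, 0, 0], "delta_rot": [0, 0, 0], "hand": 4.5}, {"delta_pos": [0, 0, 0], "delta_rot": [0, 0, 0], "hand": 4.5}, {"delta_pos": [0, 0, 0], "delta_rot": [0, 0, 0], "hand": 4.5}, {"delta_pos": [0, 0, 0], "delta_rot": [0, 0, 0], "hand": 4.5}]' --force 8

```text
t: 10.3
eef_pos: [0.5027, 0.2976, 0.0438]
ee_rot: [3.141, 0.0, -2.785]
force: [-0.8, -0.1, 2.0]
width: 0.0498
```

move_arm --rows '[{"delta_pos": [0.6, -0.5, 0], "delta_rot": [0, 0, -0.8], "hand": 4.5}, {"delta_pos": [0.6, -0.5, 0], "delta_rot": [0, 0, -0.8], "hand": 4.5}, {"delta_pos": [0.6, -0.5, 0], "delta_rot": [0, 0, -0.8], "hand": 4.5}, {"delta_pos": [0.6, -0.5, 0], "delta_rot": [0, 0, -0.8], "hand": 4.5}, {"delta_pos": [0.6, -0.5, 0], "delta_rot": [0, 0, -0.8], "hand": 4.5}, {"delta_pos": [0.6, -0.8, 0], "delta_rot": [0, 0, -0.8], "hand": 4.5}, {"delta_pos": [0.6, -0.8, 0], "delta_rot": [0, 0, -0.8], "hand": 4.5}, {"delta_pos": [0.6, -0.8, 0], "delta_rot": [0, 0, -0.8], "hand": 4.5}, {"delta_pos": [0.6, -0.8, 0], "delta_rot": [0, 0, -0.8], "hand": 4.5}, {"delta_pos": [0.6, -0.8, 0], "delta_rot": [0, 0, -0.8], "hand": 4.5}]'

```text
t: 11.3
eef_pos: [0.5633, 0.2319, 0.0438]
ee_rot: [3.141, 0.001, -2.926]
force: [-1.4, 2.9, 4.9]
width: 0.0504
```

move_arm --rows '[{"delta_pos": [0.2, -0.9, 0], "delta_rot": [0, 0, -0.9], "hand": 4.5}, {"delta_pos": [0.2, -0.9, 0], "delta_rot": [0, 0, -0.9], "hand": 4.5}, {"delta_pos": [0.2, -0.9, 0], "delta_rot": [0, 0, -0.9], "hand": 4.5}, {"delta_pos": [0.2, -0.9, 0], "delta_rot": [0, 0, -0.9], "hand": 4.5}, {"delta_pos": [0.2, -0.9, 0], "delta_rot": [0, 0, -0.9], "hand": 4.5}, {"delta_pos": [0.2, -0.9, 0], "delta_rot": [0, 0, -0.9], "hand": 4.5}, {"delta_pos": [0.2, -0.9, 0], "delta_rot": [0, 0, -0.9], "hand": 4.5}, {"delta_pos": [0.2, -0.9, 0], "delta_rot": [0, 0, -0.9], "hand": 4.5}, {"delta_pos": [0.2, -0.9, 0], "delta_rot": [0, 0, -0.9], "hand": 4.5}, {"delta_pos": [0, -0.5, 0], "delta_rot": [0, 0, -0.6], "hand": 4.5}]'

```text
t: 12.3
eef_pos: [0.581, 0.1456, 0.0438]
ee_rot: [3.141, 0.001, -3.078]
force: [0.1, 3.2, 4.0]
width: 0.0501
```

Run:
```python
from h import *
s=get_state();print(s['eef_pos'],np.degrees(s['ee_rot']),s['force'],s['width'])
im=grab_frame('side');cv2.imwrite('pics/s5.png',cv2.resize(im[170:290,180:330],None,fx=4,fy=4,interpolation=cv2.INTER_CUBIC))
```

```text
[0.5809556  0.14561496 0.04379548] [ 1.79983764e+02  3.90371897e-02 -1.76366069e+02] [0.07527874 3.18534856 3.98964634] 0.05008893521995271
```

View pics/s5.png

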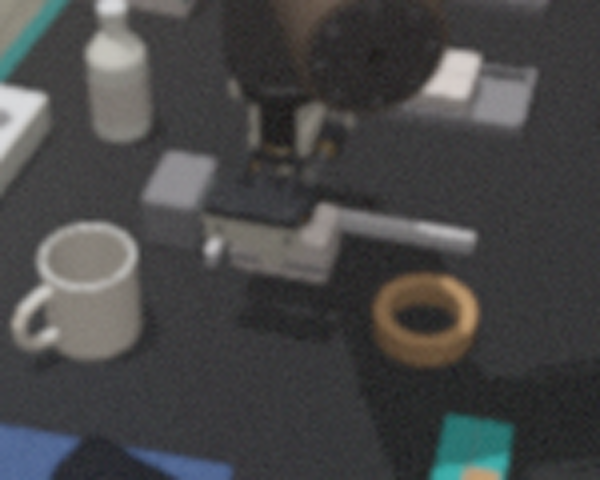

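move_arm --rows '[{"delta_pos": [0.2, -0.3, 0], "delta_rot": [0, 0, 0], "hand": 4.5}, {"delta_pos": [0.2, -0.3, 0], "delta_rot": [0, 0, 0], "hand": 4.5}, {"delta_pos": [0.2, -0.3, 0], "delta_rot": [0, 0, 0], "hand": 4.5}, {"delta_pos": [0.2, -0.3, 0], "delta_rot": [0, 0, 0], "hand": 4.5}, {"delta_pos": [0, -0.2, 0], "delta_rot": [0, 0, 0], "hand": 4.5}, {"delta_pos": [0, -0.1, 0], "delta_rot": [0, 0, 0], "hand": 4.5}, {"delta_pos": [0, -0.1, 0], "delta_rot": [0, 0, 0], "hand": 4.5}, {"delta_pos": [0, -0.1, 0], "delta_rot": [0, 0, 0], "hand": 4.5}, {"delta_pos": [0, 0, 0], "delta_rot": [0, 0, 0], "hand": 4.5}, {"delta_pos": [0, 0, 0], "delta_rot": [0, 0, 0], "hand": 4.5}]'

```text
t: 13.35
eef_pos: [0.5888, 0.1295, 0.0438]
ee_rot: [3.141, 0.001, -3.076]
force: [-0.9, 2.6, 5.4]
width: 0.05
```

move_arm --rows '[{"delta_pos": [0, -0.1, 0], "delta_rot": [0, 0, 0], "hand": 4.5}, {"delta_pos": [0, -0.1, 0], "delta_rot": [0, 0, 0], "hand": 4.5}, {"delta_pos": [0, -0.1, 0], "delta_rot": [0, 0, 0], "hand": 4.5}, {"delta_pos": [0.1, 0, 0], "delta_rot": [0, 0, 0], "hand": 4.5}, {"delta_pos": [0.1, 0, 0], "delta_rot": [0, 0, 0], "hand": 4.5}, {"delta_pos": [0.1, 0, 0], "delta_rot": [0, 0, 0], "hand": 4.5}, {"delta_pos": [0, 0, 0], "delta_rot": [0, 0, 0], "hand": 4.5}, {"delta_pos": [0, 0, 0], "delta_rot": [0, 0, 0], "hand": 4.5}, {"delta_pos": [0, 0, 0], "delta_rot": [0, 0, 0], "hand": 4.5}, {"delta_pos": [0, 0, 0], "delta_rot": [0, 0, 0], "hand": 4.5}]'

```text
t: 14.35
eef_pos: [0.5901, 0.1261, 0.0434]
ee_rot: [-3.141, -0.002, -3.077]
force: [-4.7, 2.7, 8.7]
width: 0.0497
```

Run:
```python
from h import *
s=get_state();print(s['eef_pos'],np.degrees(s['ee_rot']),s['force'],s['moment'])
im=grab_frame('side');a=cv2.resize(im[195:255,210:310],None,fx=7,fy=7,interpolation=cv2.INTER_CUBIC)
cv2.imwrite('pics/s6.png',cv2.convertScaleAbs(a,alpha=1.5))
```

```text
[0.59008841 0.12613244 0.04343653] [-1.79977884e+02 -1.37411351e-01 -1.76299585e+02] [-4.74655498  2.71737012  8.66034971] [ 1.48011261  1.95476084 -0.09923338]
```

View pics/s6.png

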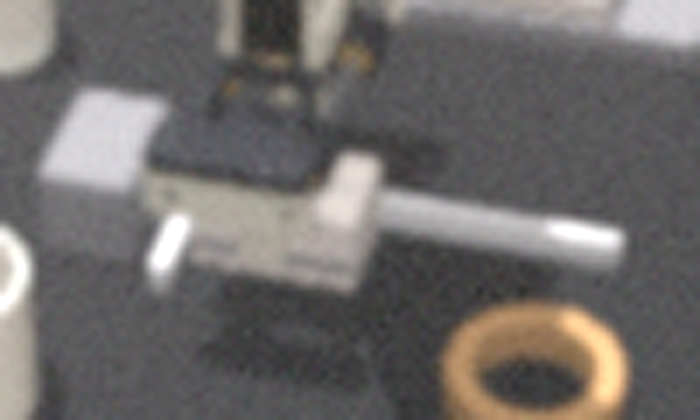

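Run:
```python
from h import *
f=lambda a:[210+a[0]/7-.43,195+a[1]/7-.43]
for nm,p,z in(('box bottom near corner',(358,290),0),('box top near back corner',(383,160),.044),('box bottom far corner',(190,250),0),('fence short end top',(183,218),.016),('fence short end top L',(155,258),.016)):
    print(nm,ray('side',f(p),z)*1000)
th=np.radians(3.6);R=np.array([[np.cos(th),-np.sin(th)],[np.sin(th),np.cos(th)]])
for c in((596.5,127.8),(590,126)):
    P=np.array(c)+(R@np.array([[-42,25],[42,25],[-42,-25]]).T).T
    for z in(0,44):
        print(c,z,P.round(0).tolist(),[((p-[210,195]+.43)*7).round().tolist() for p in pix('side',np.c_[P,[z]*3]/1000)])
C=np.array([640,105.5]);Q=C+(R@np.array([[0,0],[0,75],[8,75],[-210,0]]).T).T
print([((p-[210,195]+.43)*7).round().tolist() for p in pix('side',np.c_[Q,[16]*4]/1000)])
```

```text
box bottom near corner [[544.03470533 146.50978962]]
box top near back corner [[547.40586644  97.97823048]]
box bottom far corner [[632.92030204 145.98126716]]
fence short end top [[637.95274101 141.24585223]]
fence short end top L [[640.33836887 173.05192814]]
(596.5, 127.8) 0 [[553.0, 150.0], [637.0, 155.0], [556.0, 100.0]] [[338.0, 291.0], [176.0, 260.0], [364.0, 225.0]]
(596.5, 127.8) 44 [[553.0, 150.0], [637.0, 155.0], [556.0, 100.0]] [[338.0, 224.0], [173.0, 194.0], [365.0, 159.0]]
(590, 126) 0 [[547.0, 148.0], [630.0, 154.0], [550.0, 98.0]] [[352.0, 291.0], [189.0, 261.0], [378.0, 226.0]]
(590, 126) 44 [[547.0, 148.0], [630.0, 154.0], [550.0, 98.0]] [[352.0, 225.0], [187.0, 195.0], [378.0, 160.0]]
[[205.0, 173.0], [159.0, 270.0], [144.0, 267.0], [611.0, 246.0]]
```

move_arm --rows '[{"delta_pos": [0, 0, 0.2], "delta_rot": [0, 0, 0], "hand": 4.5}, {"delta_pos": [0, 0, 0], "delta_rot": [0, 0, 0], "hand": 4.5}, {"delta_pos": [0.1, 0, 0], "delta_rot": [0, 0, 0], "hand": 4.5}, {"delta_pos": [0.1, 0, 0], "delta_rot": [0, 0, 0], "hand": 4.5}, {"delta_pos": [0.1, 0, 0], "delta_rot": [0, 0, 0], "hand": 4.5}, {"delta_pos": [0.1, 0, 0], "delta_rot": [0, 0, 0], "hand": 4.5}, {"delta_pos": [0, 0, 0], "delta_rot": [0, 0, 0], "hand": 4.5}, {"delta_pos": [0, 0, 0], "delta_rot": [0, 0, 0], "hand": 4.5}, {"delta_pos": [0, 0, 0], "delta_rot": [0, 0, 0], "hand": 4.5}, {"delta_pos": [0, 0, 0], "delta_rot": [0, 0, 0], "hand": 4.5}]'

```text
t: 15.4
eef_pos: [0.595, 0.1264, 0.0453]
ee_rot: [-3.141, -0.001, -3.077]
force: [-4.3, 4.7, -0.7]
width: 0.0501
```

move_arm --rows '[{"delta_pos": [0.1, 0, 0], "delta_rot": [0, 0, 0], "hand": 4.5}, {"delta_pos": [0.1, 0, 0], "delta_rot": [0, 0, 0], "hand": 4.5}, {"delta_pos": [0.1, 0, 0], "delta_rot": [0, 0, 0], "hand": 4.5}, {"delta_pos": [0, 0, 0], "delta_rot": [0, 0, 0], "hand": 4.5}, {"delta_pos": [0, 0, 0], "delta_rot": [0, 0, 0], "hand": 4.5}, {"delta_pos": [0, 0, 0], "delta_rot": [0, 0, 0], "hand": 4.5}, {"delta_pos": [0, 0, 0], "delta_rot": [0, 0, 0], "hand": 4.5}, {"delta_pos": [0, 0, 0], "delta_rot": [0, 0, 0], "hand": 4.5}, {"delta_pos": [0, 0, 0], "delta_rot": [0, 0, 0], "hand": 4.5}, {"delta_pos": [0, 0, 0], "delta_rot": [0, 0, 0], "hand": 4.5}]'

```text
t: 16.4
eef_pos: [0.5965, 0.1264, 0.0451]
ee_rot: [-3.141, -0.004, -3.077]
force: [-10.7, 7.1, 2.2]
width: 0.05
```

Run:
```python
from h import *
s=get_state();print(s['eef_pos'],np.degrees(s['ee_rot']),s['force'],s['moment'])
im=grab_frame('side');a=cv2.resize(im[195:255,210:310],None,fx=7,fy=7,interpolation=cv2.INTER_CUBIC)
cv2.imwrite('pics/s7.png',cv2.convertScaleAbs(a,alpha=1.5))
```

```text
[0.59646484 0.12636844 0.04505068] [-179.97675896   -0.21341056 -176.28358804] [-10.67887099   7.09194631   2.23051142] [2.66877587 3.5624793  0.03225721]
```

View pics/s7.png

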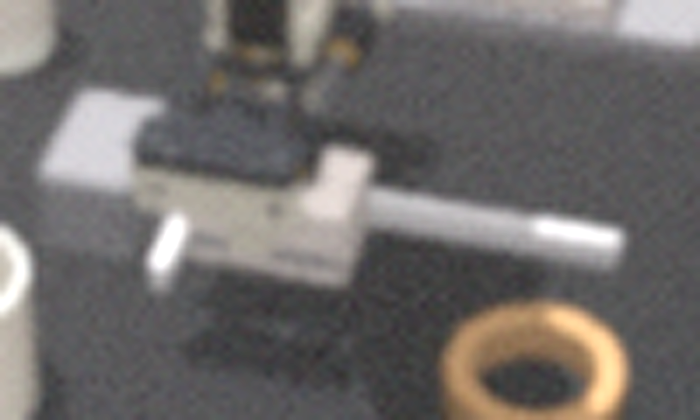

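Forces of -10.7 N in x and +7 N in y show contact with both fences. I'll release, clear the view and check.

move_arm --rows '[{"delta_pos": [0, 0, -0.1], "delta_rot": [0, 0, 0], "hand": 4.5}, {"delta_pos": [0, 0, 0], "delta_rot": [0, 0, 0], "hand": 8.7}, {"delta_pos": [0, 0, 0], "delta_rot": [0, 0, 0], "hand": 8.7}, {"delta_pos": [0, 0, 0], "delta_rot": [0, 0, 0], "hand": 8.7}, {"delta_pos": [0, 0, 0], "delta_rot": [0, 0, 0], "hand": 8.7}, {"delta_pos": [0, 0, 0], "delta_rot": [0, 0, 0], "hand": 8.7}, {"delta_pos": [0, 0, 2], "delta_rot": [0, 0, 0], "hand": 8.7}, {"delta_pos": [0, 0, 3], "delta_rot": [0, 0, 0], "hand": 8.7}, {"delta_pos": [0, 0, 4], "delta_rot": [0, 0, 0], "hand": 8.7}, {"delta_pos": [0, 0, 4], "delta_rot": [0, 0, 0], "hand": 8.7}]'

```text
t: 17.45
eef_pos: [0.5983, 0.1261, 0.1756]
ee_rot: [-3.141, -0.001, -3.077]
force: [1.6, 1.9, -0.7]
width: 0.0869
```

Run:
```python
from h import *
s=get_state();print(s['eef_pos'],s['force'])
im=grab_frame('side');a=cv2.resize(im[195:255,210:310],None,fx=7,fy=7,interpolation=cv2.INTER_CUBIC)
cv2.imwrite('pics/s8.png',cv2.convertScaleAbs(a,alpha=1.3));cv2.imwrite('pics/s8r.png',im)
```

```text
[0.59827352 0.12611265 0.17564285] [ 1.6289344   1.92810455 -0.67192972]
```

View pics/s8.png

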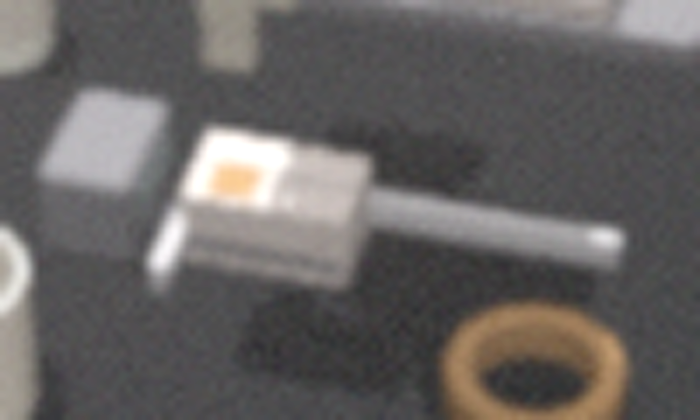

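The carton stands flat in the corner at crop (275,205), touching the short fence at (185,235). I'll move the arm aside to measure it from the top.

move_arm --rows '[{"delta_pos": [0, -2, 0], "delta_rot": [0, 0, 0], "hand": 8.7}, {"delta_pos": [0, -3, 0], "delta_rot": [0, 0, 0], "hand": 8.7}, {"delta_pos": [0, -3, 0], "delta_rot": [0, 0, 0], "hand": 8.7}, {"delta_pos": [0, -3, 0], "delta_rot": [0, 0, 0], "hand": 8.7}, {"delta_pos": [0, -3, 0], "delta_rot": [0, 0, 0], "hand": 8.7}, {"delta_pos": [0, -3, 0], "delta_rot": [0, 0, 0], "hand": 8.7}, {"delta_pos": [0, -3, 0], "delta_rot": [0, 0, 0], "hand": 8.7}, {"delta_pos": [0, -3, 0], "delta_rot": [0, 0, 0], "hand": 8.7}, {"delta_pos": [0, -3, 0], "delta_rot": [0, 0, 0], "hand": 8.7}, {"delta_pos": [0, -2, 0], "delta_rot": [0, 0, 0], "hand": 8.7}]'

```text
t: 18.5
eef_pos: [0.5983, -0.1555, 0.1743]
ee_rot: [-3.141, -0.0, -3.078]
force: [1.3, -0.2, 0.4]
width: 0.0872
```

Run:
```python
from h import *
s=get_state();print(s['eef_pos'])
t=grab_frame('top');cv2.imwrite('pics/t9r.png',t)
cv2.imwrite('pics/t9.png',cv2.resize(t[160:245,190:290],None,fx=7,fy=7,interpolation=cv2.INTER_CUBIC))
im=grab_frame('side');a=cv2.resize(im[195:255,210:310],None,fx=7,fy=7,interpolation=cv2.INTER_CUBIC)
cv2.imwrite('pics/s9.png',a);cv2.imwrite('pics/s9r.png',im)
for lo in(110,140,160):print(rect('top',t,(220,181,239,212),lo,256,.044))
for r in range(178,212,3):print(r,t[r,222:248,2])
for lo in(150,165,180):print('side',rect('side',im,(234,210,266,232),lo,256,.044))
```

```text
[ 0.59829882 -0.15547653  0.17433069]
{'c': array([588.2, 132. ]), 'L': 78.7, 'W': 46.8, 'yaw': 3.1, 'cm': array([581.7, 134.5])}
{'c': array([588.8, 131.1]), 'L': 76.7, 'W': 44.8, 'yaw': 2.0, 'cm': array([581.1, 133.9])}
{'c': array([589.1, 130.8]), 'L': 75.9, 'W': 44.1, 'yaw': 2.0, 'cm': array([580.9, 133.4])}
178 [194 208 208 205 205 204 206 197 162 113  96 103 107 108 108 107 103  96
  93  94  98 101 103 104 104 105]
181 [ 74  75  72  74  96 158 215 225 207 144  97  94  97  99  99  93  81  80
  87  92  97  99 103 103 103 105]
184 [ 62  62  62  62  83 147 207 222 210 162 108  83  85  87  88  84  73  73
  82  89  94  98 100 102 103 104]
187 [ 61  63  61  63  84 149 211 224 224 209 151  91  71  70  71  68  64  63
  73  83  90  95  98 100 102 103]
190 [ 61  62  61  63  82 152 218 230 230 230 226 218 209 212 217 216 191 131
  78  77  86  91  95  99 100 103]
193 [ 63  62  61  61  80 150 218 230 230 230 229 224 220 225 230 230 220 167
 102  74  82  91  95  98 101 103]
196 [ 63  63  62  61  81 150 218 230 230 230 229 227 224 227 230 230 226 195
 129  79  80  88  95  99 103 103]
199 [ 63  60  62  62  76 135 194 215 218 218 217 217 215 216 213 204 197 176
 126  83  79  86  92  98 103 103]
202 [ 62  63  62  62  62  61  58  54  52  51  53  54  53  54  52  49  50  53
  58  68  78  88  95  99 102 102]
205 [ 62  62  62  62  61  62  62  62  62  63  62  63  62  64  65  63  62  61
  63  69  79  88  95  99 101 102]
208 [ 61  62  61  62  61  61  62  62  62  61  62  63  62  61  56  51  56  61
  62  70  80  89  94  99 100 102]
211 [ 63  61  62  61  62  63  62  62  62  62  61  62  61  60  57  58  67  65
  63  71  82  89  95  97 100 101]
side {'c': array([593.1, 127.6]), 'L': 86.6, 'W': 56.1, 'yaw': 3.4, 'cm': array([593.1, 127.5])}
side {'c': array([593.2, 127.4]), 'L': 84.6, 'W': 52.9, 'yaw': 3.4, 'cm': array([593.1, 127.2])}
side {'c': array([593.2, 127.3]), 'L': 82.5, 'W': 50.0, 'yaw': 3.7, 'cm': array([593.1, 126.9])}
```

View pics/t9.png

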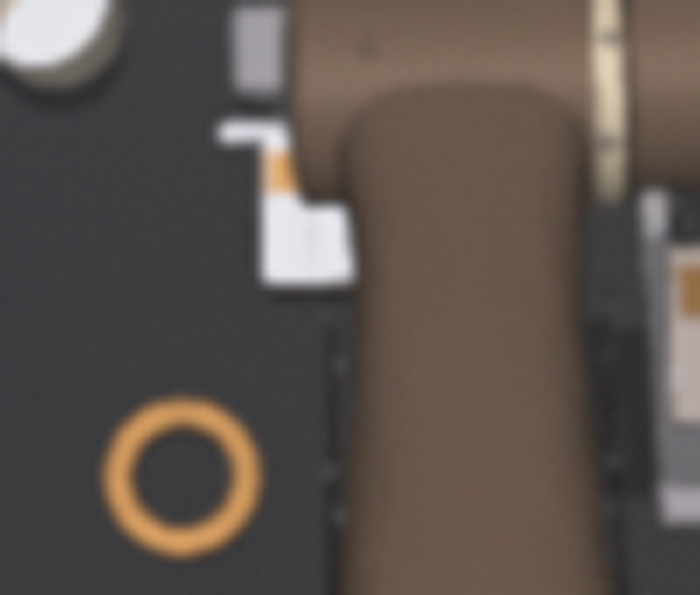

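View pics/s9.png

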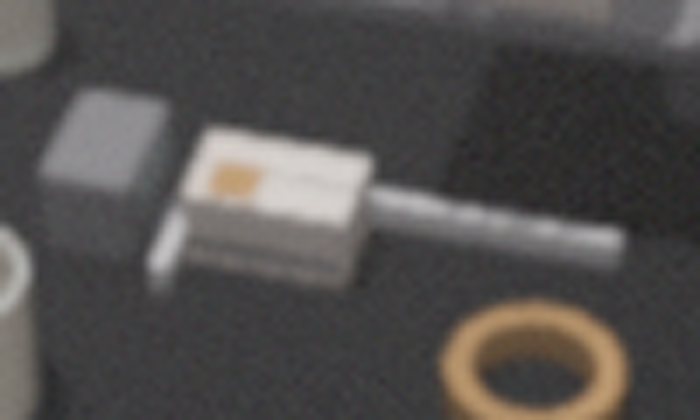

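The side measurement puts the carton at (593.2,127.4) mm, yaw 3.5°. The fence is at 3.5°, and allowing for the side camera's ~2.4 mm x bias, the carton is squared within ~1 mm. Next I'll go back and pick it up.

move_arm --rows '[{"delta_pos": [0, 3, 0], "delta_rot": [0, 0, 0], "hand": 8.7}, {"delta_pos": [0, 3, 0], "delta_rot": [0, 0, 0], "hand": 8.7}, {"delta_pos": [0, 3, 0], "delta_rot": [0, 0, 0], "hand": 8.7}, {"delta_pos": [0, 3, 0], "delta_rot": [0, 0, 0], "hand": 8.7}, {"delta_pos": [0, 3, 0], "delta_rot": [0, 0, 0], "hand": 8.7}, {"delta_pos": [0, 3, 0], "delta_rot": [0, 0, 0], "hand": 8.7}, {"delta_pos": [0, 3, 0], "delta_rot": [0, 0, 0], "hand": 8.7}, {"delta_pos": [0, 3, 0], "delta_rot": [0, 0, 0], "hand": 8.7}, {"delta_pos": [0, 3, 0], "delta_rot": [0, 0, 0], "hand": 8.7}, {"delta_pos": [0, 1.2, 0], "delta_rot": [0, 0, 0], "hand": 8.7}]'

```text
t: 19.6
eef_pos: [0.5984, 0.1313, 0.1745]
ee_rot: [3.141, 0.0, -3.074]
force: [0.5, 0.0, 0.0]
width: 0.0872
```

move_arm --rows '[{"delta_pos": [-0.2, 0, -2], "delta_rot": [0, 0, 0], "hand": 8.7}, {"delta_pos": [0, 0, -2], "delta_rot": [0, 0, 0], "hand": 8.7}, {"delta_pos": [0, 0, -2], "delta_rot": [0, 0, 0], "hand": 8.7}, {"delta_pos": [0, 0, -2], "delta_rot": [0, 0, 0], "hand": 8.7}, {"delta_pos": [0, 0, -2], "delta_rot": [0, 0, 0], "hand": 8.7}, {"delta_pos": [0, 0, -1.5], "delta_rot": [0, 0, 0], "hand": 8.7}, {"delta_pos": [0, 0, -1], "delta_rot": [0, 0, 0], "hand": 8.7}, {"delta_pos": [0, 0, -0.5], "delta_rot": [0, 0, 0], "hand": 8.7}, {"delta_pos": [0, 0, 0], "delta_rot": [0, 0, 0], "hand": 8.7}, {"delta_pos": [0, 0, 0], "delta_rot": [0, 0, 0], "hand": 8.7}]'

```text
t: 20.6
eef_pos: [0.597, 0.1286, 0.0452]
ee_rot: [3.141, 0.001, -3.076]
force: [0.5, 0.4, -0.1]
width: 0.0874
```

move_arm --rows '[{"delta_pos": [0, -0.2, -0.2], "delta_rot": [0, 0, 0], "hand": 8.7}, {"delta_pos": [0, 0, 0], "delta_rot": [0, 0, 0], "hand": 4.5}, {"delta_pos": [0, 0, 0], "delta_rot": [0, 0, 0], "hand": 4.5}, {"delta_pos": [0, 0, 0], "delta_rot": [0, 0, 0], "hand": 4.5}, {"delta_pos": [0, 0, 0], "delta_rot": [0, 0, 0], "hand": 4.5}, {"delta_pos": [0, 0, 0], "delta_rot": [0, 0, 0], "hand": 4.5}, {"delta_pos": [0, 0, 0], "delta_rot": [0, 0, 0], "hand": 4.5}, {"delta_pos": [0, 0, 0], "delta_rot": [0, 0, 0], "hand": 4.5}, {"delta_pos": [0, 0, 0], "delta_rot": [0, 0, 0], "hand": 4.5}, {"delta_pos": [0, 0, 0], "delta_rot": [0, 0, 0], "hand": 4.5}]' --force 20

```text
t: 21.6
eef_pos: [0.5966, 0.1265, 0.0426]
ee_rot: [3.142, 0.0, -3.077]
force: [-0.0, 1.4, 0.8]
width: 0.0502
```

move_arm --rows '[{"delta_pos": [0, 0, 1], "delta_rot": [0, 0, 0], "hand": 4.5}, {"delta_pos": [0, 0, 2], "delta_rot": [0, 0, 0], "hand": 4.5}, {"delta_pos": [0, 0, 3], "delta_rot": [0, 0, 0], "hand": 4.5}, {"delta_pos": [0, -1, 3], "delta_rot": [0, 0, 0], "hand": 4.5}, {"delta_pos": [0, -2, 1], "delta_rot": [0, 0, 0], "hand": 4.5}, {"delta_pos": [0, -2.5, 0], "delta_rot": [0, 0, 0], "hand": 4.5}, {"delta_pos": [0, -2.5, 0], "delta_rot": [0, 0, 0], "hand": 4.5}, {"delta_pos": [0, -2.5, 0], "delta_rot": [0, 0, 0], "hand": 4.5}, {"delta_pos": [0, -2.5, 0], "delta_rot": [0, 0, 0], "hand": 4.5}, {"delta_pos": [0, -2.5, 0], "delta_rot": [0, 0, 0], "hand": 4.5}]'

```text
t: 22.6
eef_pos: [0.5962, -0.0298, 0.1431]
ee_rot: [-3.141, -0.0, -3.076]
force: [0.1, -0.1, -1.8]
width: 0.0496
```

move_arm --rows '[{"delta_pos": [-0.1, -2.8, 0], "delta_rot": [0, 0, -0.2], "hand": 4.5}, {"delta_pos": [-0.1, -2.8, 0], "delta_rot": [0, 0, -0.2], "hand": 4.5}, {"delta_pos": [-0.1, -2.8, 0], "delta_rot": [0, 0, -0.2], "hand": 4.5}, {"delta_pos": [-0.1, -2.8, 0], "delta_rot": [0, 0, -0.2], "hand": 4.5}, {"delta_pos": [-0.1, -2.8, 0], "delta_rot": [0, 0, -0.2], "hand": 4.5}, {"delta_pos": [-0.1, -2.8, 0], "delta_rot": [0, 0, -0.2], "hand": 4.5}, {"delta_pos": [-0.1, -2.8, 0], "delta_rot": [0, 0, 0], "hand": 4.5}, {"delta_pos": [-0.1, -2.8, 0], "delta_rot": [0, 0, 0], "hand": 4.5}, {"delta_pos": [-0.1, -2, 0], "delta_rot": [0, 0, 0], "hand": 4.5}, {"delta_pos": [-0.1, -1, 0], "delta_rot": [0, 0, 0], "hand": 4.5}]'

```text
t: 23.6
eef_pos: [0.5859, -0.2843, 0.1428]
ee_rot: [-3.141, -0.001, -3.099]
force: [0.6, 0.1, -1.5]
width: 0.0498
```

move_arm --rows '[{"delta_pos": [0, -1.3, 0], "delta_rot": [0, 0, 0], "hand": 4.5}, {"delta_pos": [0, -1.3, 0], "delta_rot": [0, 0, 0], "hand": 4.5}, {"delta_pos": [0, 0, -1.5], "delta_rot": [0, 0, 0], "hand": 4.5}, {"delta_pos": [0, 0, -1.5], "delta_rot": [0, 0, 0], "hand": 4.5}, {"delta_pos": [0, 0, -1.5], "delta_rot": [0, 0, 0], "hand": 4.5}, {"delta_pos": [0, 0, -1.5], "delta_rot": [0, 0, 0], "hand": 4.5}, {"delta_pos": [0, 0, -1], "delta_rot": [0, 0, 0], "hand": 4.5}, {"delta_pos": [0, 0, -0.5], "delta_rot": [0, 0, 0], "hand": 4.5}, {"delta_pos": [0, 0, 0], "delta_rot": [0, 0, 0], "hand": 4.5}, {"delta_pos": [0, 0, 0], "delta_rot": [0, 0, 0], "hand": 4.5}]'

```text
t: 24.6
eef_pos: [0.587, -0.3086, 0.068]
ee_rot: [-3.141, 0.001, -3.097]
force: [0.4, 0.1, -1.7]
width: 0.0499
```

Run:
```python
from h import *
s=get_state();print(s['eef_pos'],np.degrees(s['ee_rot']),s['force'])
im=grab_frame('side');cv2.imwrite('pics/s10.png',cv2.resize(im[120:190,240:340],None,fx=7,fy=7,interpolation=cv2.INTER_CUBIC))
```

```text
[ 0.58697394 -0.3086192   0.06795048] [-1.79979828e+02  3.01157156e-02 -1.77455319e+02] [ 0.43035551  0.11439082 -1.66858339]
```

View pics/s10.png

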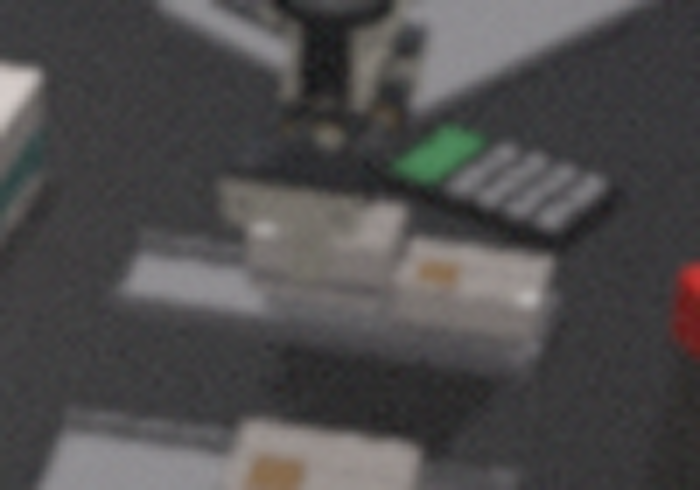

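The new carton hangs just above the lane floor at crop (325,240), behind the old one at (475,285). I'll lower it.

move_arm --rows '[{"delta_pos": [0, -0.1, -0.5], "delta_rot": [0, 0, 0], "hand": 4.5}, {"delta_pos": [0, 0, -0.4], "delta_rot": [0, 0, 0], "hand": 4.5}, {"delta_pos": [0, 0, -0.3], "delta_rot": [0, 0, 0], "hand": 4.5}, {"delta_pos": [0, 0, -0.3], "delta_rot": [0, 0, 0], "hand": 4.5}, {"delta_pos": [0, 0, -0.2], "delta_rot": [0, 0, 0], "hand": 4.5}, {"delta_pos": [0, 0, -0.2], "delta_rot": [0, 0, 0], "hand": 4.5}, {"delta_pos": [0, 0, -0.2], "delta_rot": [0, 0, 0], "hand": 4.5}, {"delta_pos": [0, 0, 0], "delta_rot": [0, 0, 0], "hand": 4.5}, {"delta_pos": [0, 0, 0], "delta_rot": [0, 0, 0], "hand": 4.5}, {"delta_pos": [0, 0, 0], "delta_rot": [0, 0, 0], "hand": 4.5}]'

```text
t: 25.65
eef_pos: [0.5867, -0.3095, 0.0466]
ee_rot: [-3.142, 0.0, -3.098]
force: [-0.7, -0.4, -0.8]
width: 0.0497
```

move_arm --rows '[{"delta_pos": [0, 0, -0.05], "delta_rot": [0, 0, 0], "hand": 4.5}, {"delta_pos": [-0.1, 0, 0], "delta_rot": [0, 0, 0], "hand": 4.5}, {"delta_pos": [-0.1, 0, 0], "delta_rot": [0, 0, 0], "hand": 4.5}, {"delta_pos": [-0.1, 0, 0], "delta_rot": [0, 0, 0], "hand": 4.5}, {"delta_pos": [-0.1, 0, 0], "delta_rot": [0, 0, 0], "hand": 4.5}, {"delta_pos": [0, 0, 0], "delta_rot": [0, 0, 0], "hand": 4.5}, {"delta_pos": [0, 0, 0], "delta_rot": [0, 0, 0], "hand": 4.5}, {"delta_pos": [0, 0, 0], "delta_rot": [0, 0, 0], "hand": 4.5}, {"delta_pos": [0, 0, 0], "delta_rot": [0, 0, 0], "hand": 4.5}, {"delta_pos": [0, 0, 0], "delta_rot": [0, 0, 0], "hand": 4.5}]' --force 8

```text
t: 26.65
eef_pos: [0.5831, -0.3098, 0.0466]
ee_rot: [-3.141, 0.001, -3.097]
force: [2.3, -0.1, 4.4]
width: 0.0499
```

move_arm --rows '[{"delta_pos": [-0.1, 0, 0], "delta_rot": [0, 0, 0], "hand": 4.5}, {"delta_pos": [-0.1, 0, 0], "delta_rot": [0, 0, 0], "hand": 4.5}, {"delta_pos": [-0.1, 0, 0], "delta_rot": [0, 0, 0], "hand": 4.5}, {"delta_pos": [0, 0, 0], "delta_rot": [0, 0, 0], "hand": 4.5}, {"delta_pos": [0, 0, 0], "delta_rot": [0, 0, 0], "hand": 4.5}, {"delta_pos": [0, 0, 0], "delta_rot": [0, 0, 0], "hand": 4.5}, {"delta_pos": [0, 0, 0], "delta_rot": [0, 0, 0], "hand": 4.5}, {"delta_pos": [0, 0, 0], "delta_rot": [0, 0, 0], "hand": 4.5}, {"delta_pos": [0, 0, 0], "delta_rot": [0, 0, 0], "hand": 4.5}, {"delta_pos": [0, 0, 0], "delta_rot": [0, 0, 0], "hand": 4.5}]'

```text
t: 27.65
eef_pos: [0.5817, -0.3096, 0.0466]
ee_rot: [-3.141, 0.004, -3.097]
force: [7.2, 0.6, 2.2]
width: 0.0502
```

A 7.2 N reaction shows the cartons are closed up. I'll release and withdraw.

move_arm --rows '[{"delta_pos": [0.1, 0, 0], "delta_rot": [0, 0, 0], "hand": 4.5}, {"delta_pos": [0, 0, 0], "delta_rot": [0, 0, 0], "hand": 8.7}, {"delta_pos": [0, 0, 0], "delta_rot": [0, 0, 0], "hand": 8.7}, {"delta_pos": [0, 0, 0], "delta_rot": [0, 0, 0], "hand": 8.7}, {"delta_pos": [0, 0, 0], "delta_rot": [0, 0, 0], "hand": 8.7}, {"delta_pos": [0, 0, 0], "delta_rot": [0, 0, 0], "hand": 8.7}, {"delta_pos": [0, 0, 1], "delta_rot": [0, 0, 0], "hand": 8.7}, {"delta_pos": [0, 0, 2], "delta_rot": [0, 0, 0], "hand": 8.7}, {"delta_pos": [0, 0, 3], "delta_rot": [0, 0, 0], "hand": 8.7}, {"delta_pos": [0, 0, 4], "delta_rot": [0, 0, 0], "hand": 8.7}]'

```text
t: 28.65
eef_pos: [0.5795, -0.3093, 0.1462]
ee_rot: [3.141, -0.003, -3.098]
force: [1.5, -0.1, 0.2]
width: 0.0871
```

move_arm --rows '[{"delta_pos": [-0.5, 3, 0], "delta_rot": [0, 0, 0], "hand": 8.7}, {"delta_pos": [-1, 4, 0], "delta_rot": [0, 0, 0], "hand": 8.7}, {"delta_pos": [-1, 4, 0], "delta_rot": [0, 0, 0], "hand": 8.7}, {"delta_pos": [-1, 4, 0], "delta_rot": [0, 0, 0], "hand": 8.7}, {"delta_pos": [-1, 4, 0], "delta_rot": [0, 0, 0], "hand": 8.7}, {"delta_pos": [-1, 4, 0], "delta_rot": [0, 0, 0], "hand": 8.7}, {"delta_pos": [-1, 4, 0], "delta_rot": [0, 0, 0], "hand": 8.7}, {"delta_pos": [-1, 4, 0], "delta_rot": [0, 0, 0], "hand": 8.7}, {"delta_pos": [0, 2, 0], "delta_rot": [0, 0, 0], "hand": 8.7}, {"delta_pos": [0, 0, 0], "delta_rot": [0, 0, 0], "hand": 8.7}]'

```text
t: 29.65
eef_pos: [0.5058, 0.0228, 0.1473]
ee_rot: [3.141, 0.002, -3.094]
force: [-0.1, 0.3, -0.4]
width: 0.087
```

Run:
```python
from h import *
s=get_state();print(s['eef_pos'],s['force'],s['t'])
t=grab_frame('top');cv2.imwrite('pics/t11.png',np.hstack([cv2.resize(t[155:240,330:365],None,fx=6,fy=6,interpolation=cv2.INTER_CUBIC)]))
im=grab_frame('side');cv2.imwrite('pics/s11.png',im)
for lo in(180,190):print('two cartons',rect('top',t,(334,170,358,232),lo,256,.048))
cv2.imwrite('pics/s11c.png',cv2.resize(im[120:190,240:340],None,fx=7,fy=7,interpolation=cv2.INTER_CUBIC))
```

```text
[0.50578559 0.02282004 0.1472696 ] [-0.0975643   0.31055175 -0.35663902] 29.65
two cartons {'c': array([ 540.3, -310. ]), 'L': 170.3, 'W': 51.1, 'yaw': 2.6, 'cm': array([ 540.2, -310.1])}
two cartons {'c': array([ 540.1, -310. ]), 'L': 168.6, 'W': 49.8, 'yaw': 2.6, 'cm': array([ 540. , -310.2])}
```

View pics/t11.png

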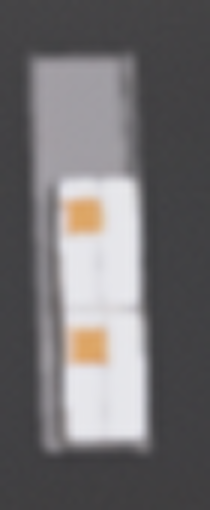

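View pics/s11c.png

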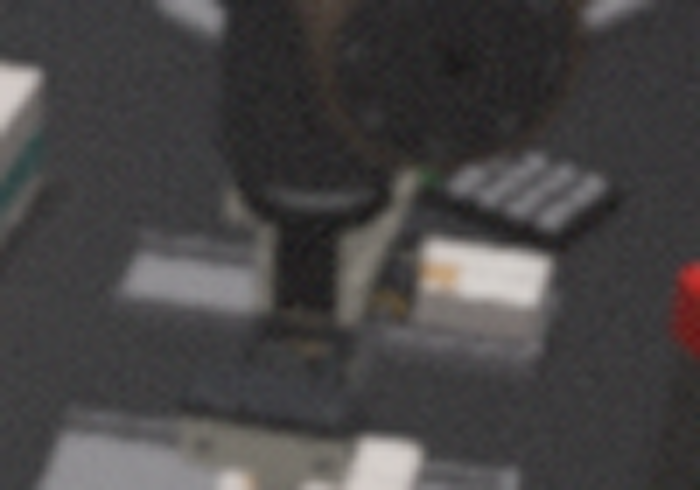

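View pics/s11.png

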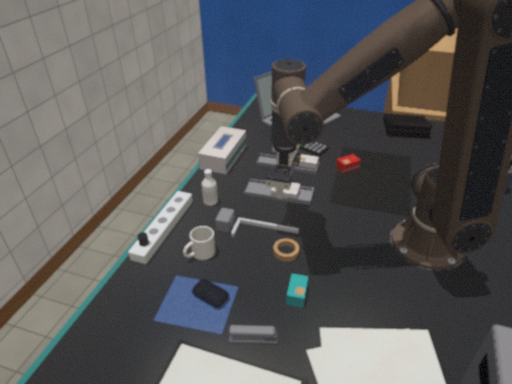

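The top crop shows both cartons end to end at crop (100,250) and (105,375), with the front one at the lane's end. Their joint outline is 168.6 mm at yaw 2.6° (lane 2.4°), and the bystanders look unmoved.

```bash
python3 -c "
from station import *
print(job_done())"
```

```text
the job is handed in; nothing more can be done
None
```

I pulled the old carton to the front stop, squared the new carton up in the reader's corner, then carried it to the lane and set it down closed up behind the old one. The job was handed in at about 30 s; it gives no verdict.

- **Old carton:** I dragged it 47 mm along the lane without lifting it, until I felt about 6 N from the stop. The top camera puts its centre at about x = -82 mm of the lane.
- **New carton in the corner:** I slid it into the corner until both fences pushed back (about 11 N and 7 N). I then released it and let it stand for about 2–3 s. It measured 3.5° against the fence's 3.5°, and in position within about 1 mm.
- **New carton in the lane:** I set it down and slid it forward until it touched the old one (7 N). The two together measure 168.6 mm long at 2.6° yaw (lane 2.4°), which puts the new carton at about x = +2 mm of the lane. The arm was clear of everything, and nothing else looked moved.

**Checks that disagreed or fell short:**
- The two cameras differ by about 2.4 mm in x, so I relied on the contact forces.
- The arm partly hid the top view of the corner, so the squared pose comes from the side camera with that difference added.
- On the final check, the arm hid the new carton in the side view. Its height and flatness in the lane therefore rest on the tool height at release (46.6 mm, 4 mm above the desk grasp, which is the lane floor's thickness).

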